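# Call the waiter and hold up a roll in the tongs

### The arm

A 6-joint arm with a two-finger parallel gripper is mounted at the origin on the work surface. World frame = base frame: x ahead of the robot, y to its left, z up, the work surface at z = 0. Lengths are in m, angles in degrees, forces in N, time in s.
With the tool pointing down it reaches from about 0.35 to 0.925 m from the base axis. Payload 6.4 kg.
Tool frame: the origin (TCP) lies midway between the tips of the shut fingers; the grasp point (between the pads) lies 19 mm behind it; z points along the fingers, y is the direction in which the jaws open and shut (so a half turn about z gives the same grasp; the last joint's range is limited). The gripper opens to 85 mm and grips with 20 to 120 N. Pads are 22 mm wide; open, the fingers measure 114 mm over their backs; the gripper's body (76 mm by 85 mm) begins 54 mm behind the grasp point. The pads swing forward as they close: fully open they stand 13 mm farther back than shut.
Start: joints at [-9.975, 14.043, 89.255, -0, 76.702, -9.975], TCP at [0.65, 0, 0.231] pointing down, gripper open.
Joint ranges: [-179.41, 179.41], [-58.25, 129.5], [7.25, 145.43], [-54.29, 234.29], [11.92, 165.04], [-157.13, 157.13]. Speed limits (degrees/s): [147.25, 147.25, 180, 180, 180, 180].

### API

Orientations are given as a 3x3 rotation matrix whose columns are the frame's x, y, z axes.
In Python, from rig import ctrl gives the robot as it stands.
- The arm moves only by the tool play_rows, never from a script. Its argument "rows" is a list of rows, each an object with "slide": the shift along the tool's x, y, z in m, a list of three; "delta_rot": the turn, a rotation vector about the tool's x, y, z in rad, a list of three; "claw": the gripper command: -1 is fully open, 1 is shut, values between are in proportion. A call has 1 to 8 rows; each row shifts and turns the commanded pose from where the row before left it, along the tool's axes as they then stand; what a row does not reach is not made up. A row lasts 1/8 s, in which the tool goes at most 62.5 mm and 10.7 degrees, less where a joint would pass 70% of its speed; a pose out of reach is approached as far as the arm can. A call with a gripper value outside its range is refused whole. The fingers move at their own pace and stop on an object; "grip_force" is the grip in N (left out, the last holds). Time passes only in rows, so rows that do not move let the fingers close. It gives the time, the measured TCP pose, the force and the opening at its end, in the units of the state.
- ctrl.get_obs(): the state, without advancing time (a new reading comes with each control period).
- ctrl.read_camera(name): name is "scene" or "side" or "wrist"; returns a dict with "color" (400x640x3 uint8, blue, green, red), "camera_matrix" (3x3 intrinsics, pixels), "pose" (4x4, takes a point from camera to world coordinates); the wrist camera has in their place "hand_eye" (4x4, takes a point from camera to tool coordinates, whose origin is the TCP and whose axes are the flange's). Camera axes: x right, y up, looking along -z (the intrinsics and any distortion apply to the point x, -y, -z); pixel columns grow to the right and rows downward; lengths in m; the calibration is good to about 2 mm. A picture is of the moment at which its call begins: read the wrist's pose just before it. There is no depth.
- ctrl.close_job(): hands the job in, once; it reports no verdict.
Trained networks look in the newest picture that a camera, given by its name, has taken for a name from the list of things; names that differ only in an ending like _2 or _b are one class to them, and where a whole thing is asked for, a point or a joint stands for the part that bears it (a point fixed in the world has none). Each returns a list of dicts, best first, with "p" (0 to 1); they miss things now and then, are a little off and sometimes report something else, mostly with a low value. They report only what shows in the picture. A call takes as long as a camera call.
- ctrl.boxes_of(camera, target): "xy" ([column, row] in pixels, amid what is visible of it).
The state is a dict: "time": time; "q": joint angles; "joint_vel": joint speeds; "joint_efforts": joint torques, N m; "tool_pos": TCP position; "orientation": TCP orientation; "contact_force": force on the tool from outside, world axes, zero at the start; "torque": the same for the moment, N m; "opening": finger opening in m.
Only numpy, scipy, OpenCV 4.12 (cv2) and the standard library are available. Lean on these libraries where they do the work, as an engineer would, in place of code of your own. Each camera call takes 0.05 s, during which the arm holds its last target. There are 200 camera calls.

### The job

At the kitchen pass, first ring for the waiter by pressing the service bell's plunger right down to its stop. Then take the tongs from their rest, pick the round bread roll off the green board with them (fingers never touch the bread) and hold it up in the tongs over the white side plate, about 10 cm or more above the plate and roughly centred on it. Finish while still holding it there for the waiter; do not put the roll or the tongs down, and leave everything else where it is.

Things in the scene. Friction and masses are not known exactly. Their poses are not given: they have to be found in the camera images.
- plunger_top (a point): top centre of the bell's plunger head: a steel button 22 mm across on top of a steel desk bell (75 mm across, dome top 47 mm above the table). At rest the top is 63 mm above the table. The bell is fixed to the table, near the robot, on its left or right side.
- plunger (a joint): travel of the bell's plunger in m: 0 up, 0.006 fully down at its stop; about 2 N to start it, 5 N at the stop; it springs back.
- tongs: steel kitchen tongs, 256 mm long, 130 g, lying level on their rest, left or right of the board. Origin: pivot axis at the rear, level with the arms' underside (30 mm above the table on the rest). x runs from pivot to jaws, z up. Two arms, to +y and -y, swing symmetrically about z, sprung open; bars 22 mm tall (z 0 to 22 mm), straight from x = 50 to 155 mm.
- tongs_grip (a point): place to grip the tongs: mid-line between the arms, x = 90 mm from the pivot, z = 11 mm (mid-height). The arms' outer faces here are 50 mm apart when open, 36 mm and parallel when closed on the round roll. Squeezing here takes 5 N at first, 7 N at the roll; eased, they spring open. Held at 45 mm they stay in the fingers, jaws still about 76 mm apart.
- tongs_jaws (a point): middle between the jaws, x = 200 mm from the pivot, z = 10 mm. The jaws are plates from x = 178 to 228 mm, z = -6 to 26 mm, inner faces about 88 mm apart (100 mm over the outsides) when open; their tips turn in 5 mm each.
- tongs_left (a joint): closing angle of the left arm in rad: 0 sprung fully open, about 0.08 with the jaws on the round roll, 0.2 at most. The right arm mirrors it.
- tongs_rest: low dark steel rest for the tongs, fixed: base plate 170 x 110 x 6 mm and two crossbars 12 mm wide, 30 mm high, at x = -60 and +60 mm; the space between them leaves room for fingers. Origin at the centre of its underside; the tongs' grip place (x = 90 mm) lies within 10 mm of its centre along x.
- board: green plastic cutting board, 180 (x) x 270 (y) x 15 mm thick, fixed; origin at the centre of its underside. Three breads stand on it side by side along y, about 90 mm apart, in any order.
- roll: the round bread roll to take, 55 mm in diameter (widest 16 mm above its underside), 41 mm tall, about 45 g, crust brown like the others; origin at the centre of its underside, z up.
- roll_mid (a point): middle of the round roll, 18 mm above its underside.
- plate: white ceramic side plate, 140 mm across, 14 mm tall, loose on the table, on the side of the board opposite to the tongs; origin under its centre.
- square_roll: square bread roll, 52 x 52 x 34 mm tall, rounded edges, on the board; origin at the centre of its underside. Leave alone.
- finger_roll: long finger roll, 106 x 34 x 32 mm tall, long along its x, on the board; origin at the centre of its underside. Leave alone.
- salt_pot: glass salt pot with steel top, 48 mm across, 68 mm tall, on the table on the side opposite to the bell; origin under its centre. Leave alone.
- squeeze_bottle: clear squeeze bottle, 56 mm across, 170 mm tall, beyond the board; origin under its centre. Leave alone.
- jug: steel jug with handle, 90 mm across, 130 mm tall, beyond the board; origin under its centre. Leave alone.
- jug_small: small steel jug with handle, 76 mm across, 100 mm tall, far out on the robot's right; origin under its centre. Leave alone.
- tub: white lidded tub, 120 x 120 x 65 mm tall, beyond the board; origin under its centre. Leave alone.
- ramekin: white ramekin, 80 mm across, 45 mm tall, far out on the robot's left; origin under its centre. Leave alone.

How it is judged (in metres and radians):
On the way, in this order (a step that is already met when the one before it is completed fails the run):
1. the bell's plunger is pressed down to its stop (value of joint plunger above 0.005 m), for 0.05 s.
2. the tongs are taken from the rest, in the fingers (contact force between tongs and the fingers above 1 N and contact force between tongs and tongs_rest below 0.05 N and distance of tongs from where it was at the start of the episode above 0.02 m), for 0.2 s.
3. the round roll is lifted off the board between the jaws of the tongs (height (world z) of roll_mid above 0.055 m and contact force between roll and board below 0.02 N and x of roll_mid in the frame of tongs between 0.165 and 0.24 m and y of roll_mid in the frame of tongs between -0.025 and 0.025 m and z of roll_mid in the frame of tongs between -0.025 and 0.045 m and contact force between roll and tongs above 0.5 N and contact force between tongs and the fingers above 1 N), for 0.2 s.
At the end, for the whole second after the job is handed in: The round roll is still gripped between the jaws of the tongs, the tongs held in the fingers; the roll's middle is over 95 mm above the table and within 45 mm horizontally of the plate's centre, steady, touched by no finger; the plate is within 30 mm of its start (height (world z) of roll_mid above 0.095 m and horizontal distance between roll_mid and plate below 0.045 m and linear speed of roll below 0.05 m/s and contact force between roll and the fingers below 0.05 N and value of joint tongs_left above 0.04 rad and distance of plate from where it was at the start of the episode below 0.03 m and x of roll_mid in the frame of tongs between 0.165 and 0.24 m and y of roll_mid in the frame of tongs between -0.025 and 0.025 m and z of roll_mid in the frame of tongs between -0.025 and 0.045 m and contact force between roll and tongs above 0.5 N and contact force between tongs and the fingers above 1 N); the arm keeps its last pose, push and grip.
It fails at once if the fingers touch the round roll (contact force between roll and the fingers above 0.5 N).
It fails at once if another thing is shoved or knocked over (more than 30 mm) (distance of any of square_roll, finger_roll, salt_pot, squeeze_bottle, jug, jug_small, tub, ramekin, plate from where it was at the start of the episode above 0.03 m).
It also fails if it takes over 61 s, if anything falls off the work surface, if the arm or the gripper's body presses on something with over 40 N, if the wrist force passes 120 N, or if a joint passes its speed limit or range.

## Working session

There is one attempt and no reset: what is moved stays moved. The work goes in short steps, Python scripts to look and compute and a tool call to move; the robot and the scene stay as the last step left them, time stands still between calls to the robot, and variables do not carry over. Pictures are saved under pics/ and viewed, about 8 in all and at most 12, crops included, and the job is handed in when it is done.

Besides the shell and the picture viewer there is one more tool, called by a JSON object that holds its "api" and its "payload", one argument or row to a line. play_rows: Moves the arm, as the interface text tells. Its arguments: {"type":"object","properties":{"rows":{"type":"array"},"grip_force":{"type":"number"}},"required":["rows"]}

```bash
ls; mkdir -p pics; cat > h.py <<'E'
import numpy as np, cv2
from rig import ctrl
def ray(c,uv,o=None):
    K=np.array(c["camera_matrix"]);
    if "pose" in c: T=np.array(c["pose"])
    else:
        B=np.eye(4);B[:3,:3]=o["orientation"];B[:3,3]=o["tool_pos"];T=B@np.array(c["hand_eye"])
    p=cv2.undistortPoints(np.array([[uv]],float),K,np.array(c.get("dist",np.zeros(5)),float))[0,0]
    d=T[:3,:3]@np.array([p[0],-p[1],-1]);return T[:3,3],d/np.linalg.norm(d)
def atz(c,uv,z,o=None):
    a,d=ray(c,uv,o);return a+d*(z-a[2])/d[2]
E
python3 - <<'E'
from h import *
cs={}
for n in("scene","side"):
    c=ctrl.read_camera(n);cs[n]=c;cv2.imwrite(f"pics/{n}0.png",c["color"]);print(n,[k for k in c],np.round(c["pose"],3).tolist(),np.round(c["camera_matrix"],1).tolist())
H=dict(plunger_top=.055,tongs=.041,tongs_rest=.006,board=.015,roll=.035,plate=.01,square_roll=.035,finger_roll=.035,salt_pot=.034,squeeze_bottle=.085,jug=.065,jug_small=.05,tub=.04,ramekin=.03,tongs_jaws=.04,tongs_grip=.041)
for t,z in H.items():
    for n in cs:
        for b in ctrl.boxes_of(n,t)[:2]:
            print(t,n,np.round(b["xy"]),round(b["p"],2),np.round(atz(cs[n],b["xy"],z),3))
print(ctrl.get_obs())
E
```

```text
pics
scene ['color', 'camera_matrix', 'pose'] [[-0.717, -0.56, 0.414, 1.126], [0.697, -0.565, 0.442, 0.557], [-0.014, 0.606, 0.795, 1.058], [0.0, 0.0, 0.0, 1.0]] [[473.9, 0.0, 313.7], [0.0, 473.9, 205.6], [0.0, 0.0, 1.0]]
side ['color', 'camera_matrix', 'pose'] [[0.93, 0.261, -0.257, 0.275], [-0.367, 0.656, -0.66, -0.806], [-0.003, 0.708, 0.706, 0.963], [0.0, 0.0, 0.0, 1.0]] [[390.9, 0.0, 319.5], [0.0, 390.9, 192.6], [0.0, 0.0, 1.0]]
plunger_top side [287. 300.] 0.63 [ 0.385 -0.291  0.055]
tongs scene [386. 277.] 0.96 [0.622 0.269 0.041]
tongs side [296. 154.] 0.81 [0.603 0.274 0.041]
tongs_rest scene [400. 285.] 0.58 [0.598 0.297 0.006]
tongs_rest side [290. 164.] 0.63 [0.577 0.268 0.006]
board scene [315. 221.] 0.64 [0.618 0.018 0.015]
board side [322. 216.] 0.91 [ 0.589 -0.022  0.015]
board side [287. 297.] 0.16 [ 0.392 -0.262  0.015]
roll scene [309. 211.] 0.72 [ 0.614 -0.008  0.035]
roll side [375. 330.] 0.71 [ 0.563 -0.439  0.035]
roll side [378. 190.] 0.71 [ 0.802 -0.002  0.035]
plate scene [251. 161.] 0.69 [ 0.597 -0.278  0.01 ]
plate side [349. 274.] 0.62 [ 0.58  -0.255  0.0
[... 1632 characters left out ...]
7.67032375e+01, -9.97475851e+00]), 'joint_vel': array([-0.01839401, -0.09001755, -0.04909555,  0.04632617,  0.07166243,
        0.02674781]), 'joint_efforts': array([ 1.00190875e-03, -4.29500484e+01, -3.26417291e+01, -1.30394228e-04,
        4.64840159e-04,  9.23821915e-06]), 'tool_pos': array([ 6.49979908e-01, -1.49376189e-05,  2.31261337e-01]), 'orientation': array([[ 2.55245934e-05,  9.99999996e-01, -8.90683712e-05],
       [ 1.00000000e+00, -2.55259974e-05, -1.57622796e-05],
       [-1.57645531e-05, -8.90679688e-05, -9.99999996e-01]]), 'contact_force': array([ 0.77781326, -0.63030451,  0.60714491]), 'torque': array([ 0.07437156,  0.03687379, -0.01378545]), 'opening': 0.08556796948240125}
```

View pics/scene0.png

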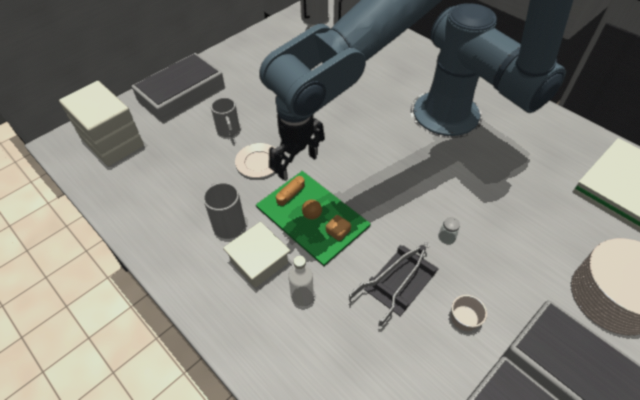

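View pics/side0.png

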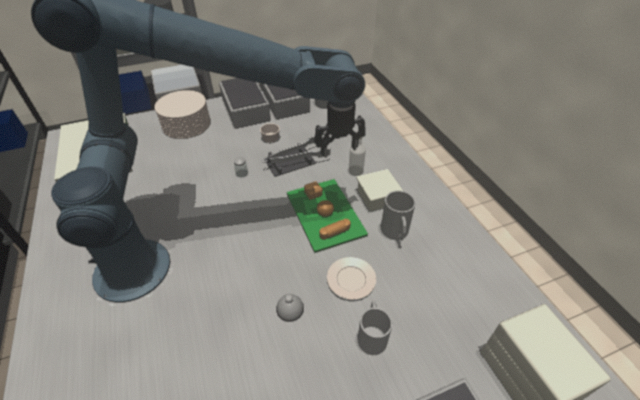

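{"api": "play_rows", "payload": {
  "rows": [
    {"slide": [-0.035,-0.033,0.0],"delta_rot": [0,0,0],"claw": 1},
    {"slide": [-0.035,-0.033,0.0],"delta_rot": [0,0,0],"claw": 1},
    {"slide": [-0.035,-0.033,0.0],"delta_rot": [0,0,0],"claw": 1},
    {"slide": [-0.035,-0.033,0.0],"delta_rot": [0,0,0],"claw": 1},
    {"slide": [-0.035,-0.033,0.0],"delta_rot": [0,0,0],"claw": 1},
    {"slide": [-0.035,-0.033,0.0],"delta_rot": [0,0,0],"claw": 1},
    {"slide": [-0.035,-0.033,0.01],"delta_rot": [0,0,0],"claw": 1},
    {"slide": [-0.035,-0.033,0.01],"delta_rot": [0,0,0],"claw": 1}
  ]
}}

```text
time: 2.7
tool_pos: [0.385, -0.2811, 0.2115]
orientation: [[-0.0, 1.0, 0.001], [1.0, 0.0, -0.001], [-0.001, 0.001, -1.0]]
contact_force: [-0.3, -0.5, 0.7]
opening: -0.0002
```

```bash
python3 - <<'E'
from h import *
ctrl.get_obs();o=ctrl.get_obs();c=ctrl.read_camera("wrist");cv2.imwrite("pics/w1.png",c["color"])
print(o["tool_pos"],o["time"],np.round(c["hand_eye"],3).tolist(),o["orientation"].round(3).tolist())
for b in ctrl.boxes_of("wrist","plunger_top"): print(b,atz(c,b["xy"],.055,o))
c=ctrl.read_camera("scene");cv2.imwrite("pics/s1.png",cv2.resize(c["color"][215:345,330:490],None,fx=4,fy=4,interpolation=cv2.INTER_CUBIC))
for t in("plunger_top","tongs","tongs_rest","tongs_jaws","roll"):
  for b in ctrl.boxes_of("scene",t)[:2]: print(t,b,atz(c,b["xy"],.04))
E
```

```text
[ 0.38497076 -0.28109789  0.21149426] 2.7 [[-0.0, 0.953, 0.302, 0.078], [1.0, 0.0, -0.0, 0.0], [-0.0, 0.302, -0.953, -0.142], [0.0, 0.0, 0.0, 1.0]] [[-0.0, 1.0, 0.001], [1.0, 0.0, -0.001], [-0.001, 0.001, -1.0]]
{'xy': [321.7, 190.2], 'p': 0.52} [ 0.38607824 -0.28729231  0.055     ]
tongs {'xy': [383.9, 279.1], 'p': 0.74} [0.63095316 0.26956579 0.04      ]
tongs_rest {'xy': [402.5, 282.0], 'p': 0.77} [0.60521623 0.30592956 0.04      ]
tongs_jaws {'xy': [404.9, 282.1], 'p': 0.63} [0.60133974 0.31012899 0.04      ]
roll {'xy': [309.9, 211.7], 'p': 0.51} [ 0.61741423 -0.00169165  0.04      ]
```

View pics/w1.png

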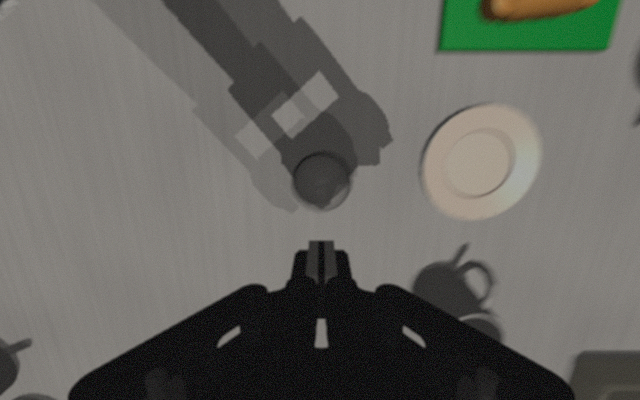

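View pics/s1.png

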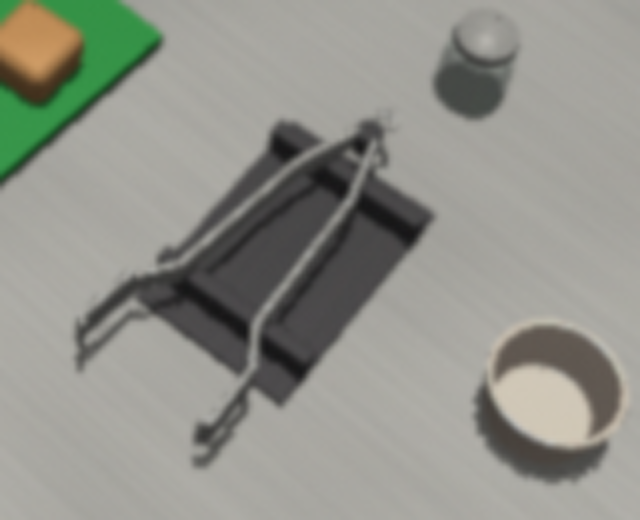

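```bash
python3 - <<'E'
from h import *
o=ctrl.get_obs();c=ctrl.read_camera("wrist");print(np.array(c["camera_matrix"]).round(1).tolist())
im=cv2.convertScaleAbs(c["color"][140:240,270:370],alpha=2.2);cv2.imwrite("pics/w2.png",cv2.resize(im,None,fx=6,fy=6,interpolation=cv2.INTER_CUBIC))
for z in(.01,.02): print(z,atz(c,(321.5,181),z,o))
print("plate",atz(c,(482,161),.01,o))
c=ctrl.read_camera("scene")
p=atz(c,(422.75,247.5),.05);a=atz(c,(350.5,296),.053);b=atz(c,(380.75,323),.053)
m=(a+b)/2;print(p,a,b,m,np.linalg.norm(m-p),np.degrees(np.arctan2(m[1]-p[1],m[0]-p[0])))
# rest corners base plate z=.006 (crop px)
q=[atz(c,(330+u/4,215+v/4),z)[:2] for u,v,z in((285,122,.03),(433,213,.03),(282,405,.006))]
print(np.round(q,3))
E
```

```text
[[288.0, 0.0, 320.9], [0.0, 288.0, 199.7], [0.0, 0.0, 1.0]]
0.01 [ 0.38774708 -0.28651467  0.01      ]
0.02 [ 0.38771654 -0.2840403   0.02      ]
plate [ 0.58053245 -0.26158433  0.01      ]
[0.49951914 0.28230251 0.05      ] [0.72602845 0.24773438 0.053     ] [0.7262865  0.34056727 0.053     ] [0.72615748 0.29415082 0.053     ] 0.2269676582653986 2.9926135029400625
[[0.521 0.235]
 [0.508 0.341]
 [0.662 0.352]]
```

View pics/w2.png

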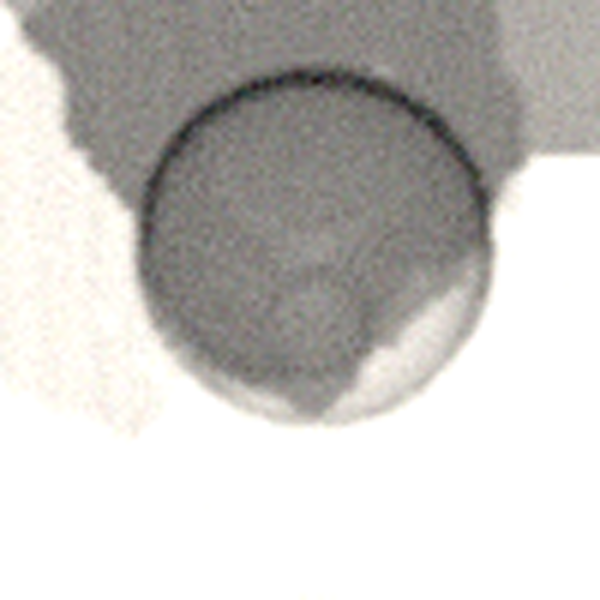

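{"api": "play_rows", "payload": {
  "rows": [
    {"slide": [-0.006,0.002,0.03],"delta_rot": [0,0,0],"claw": 1},
    {"slide": [0,0,0.035],"delta_rot": [0,0,0],"claw": 1},
    {"slide": [0,0,0.035],"delta_rot": [0,0,0],"claw": 1},
    {"slide": [0,0,0.035],"delta_rot": [0,0,0],"claw": 1},
    {"slide": [0,0,0.01],"delta_rot": [0,0,0],"claw": 1},
    {"slide": [0,0,0.006],"delta_rot": [0,0,0],"claw": 1},
    {"slide": [0,0,0.003],"delta_rot": [0,0,0],"claw": 1},
    {"slide": [0,0,0.001],"delta_rot": [0,0,0],"claw": 1}
  ]
}}

```text
time: 4.2
tool_pos: [0.3887, -0.2865, 0.0574]
orientation: [[-0.0, 1.0, 0.001], [1.0, 0.0, -0.001], [-0.001, 0.001, -1.0]]
contact_force: [-0.6, 2.5, 4.2]
opening: -0.0003
```

{"api": "play_rows", "payload": {
  "rows": [
    {"slide": [0,0,0.001],"delta_rot": [0,0,0],"claw": 1},
    {"slide": [0,0,0.001],"delta_rot": [0,0,0],"claw": 1}
  ]
}}

```text
time: 4.45
tool_pos: [0.3888, -0.2865, 0.0563]
orientation: [[-0.0, 1.0, 0.001], [1.0, 0.0, -0.0], [-0.0, 0.001, -1.0]]
contact_force: [-4.2, 7.6, 19.6]
opening: -0.0
```

{"api": "play_rows", "payload": {
  "rows": [
    {"slide": [0,0,0],"delta_rot": [0,0,0],"claw": 1},
    {"slide": [0,0,-0.03],"delta_rot": [0,0,0],"claw": 1},
    {"slide": [0,0,-0.04],"delta_rot": [0,0,0.1745],"claw": 1},
    {"slide": [0,0,-0.04],"delta_rot": [0,0,0.1745],"claw": 1},
    {"slide": [0,0,-0.04],"delta_rot": [0,0,0.1745],"claw": 0},
    {"slide": [0,0,-0.044],"delta_rot": [0,0,0.1745],"claw": -1},
    {"slide": [0,0,0],"delta_rot": [0,0,0.1745],"claw": -1},
    {"slide": [0,0,0],"delta_rot": [0,0,0.1745],"claw": -1}
  ]
}}

```text
time: 5.45
tool_pos: [0.3883, -0.2867, 0.2494]
orientation: [[0.869, 0.495, 0.002], [0.495, -0.869, -0.003], [0.0, 0.003, -1.0]]
contact_force: [0.1, -0.5, -1.0]
opening: 0.0726
```

{"api": "play_rows", "payload": {
  "rows": [
    {"slide": [0,0,0],"delta_rot": [0,0,0.1745],"claw": -1},
    {"slide": [0,0,0],"delta_rot": [0,0,0.1745],"claw": -1},
    {"slide": [0,0,0],"delta_rot": [0,0,0.1745],"claw": -1},
    {"slide": [0.02,-0.05,0],"delta_rot": [0,0,0],"claw": -1},
    {"slide": [0.02,-0.05,0],"delta_rot": [0,0,0],"claw": -1},
    {"slide": [0.02,-0.05,0],"delta_rot": [0,0,0],"claw": -1},
    {"slide": [0.02,-0.05,0],"delta_rot": [0,0,0],"claw": -1},
    {"slide": [0.02,-0.05,0],"delta_rot": [0,0,0],"claw": -1}
  ]
}}

```text
time: 6.45
tool_pos: [0.4887, -0.0346, 0.2487]
orientation: [[1.0, 0.0, 0.002], [0.0, -1.0, -0.001], [0.002, 0.001, -1.0]]
contact_force: [0.4, -0.3, -0.0]
opening: 0.0858
```

{"api": "play_rows", "payload": {
  "rows": [
    {"slide": [0.02,-0.053,0],"delta_rot": [0,0,0],"claw": -1},
    {"slide": [0.02,-0.053,0],"delta_rot": [0,0,0],"claw": -1},
    {"slide": [0.02,-0.053,0],"delta_rot": [0,0,0],"claw": -1},
    {"slide": [0.02,-0.053,0],"delta_rot": [0,0,0],"claw": -1},
    {"slide": [0.02,-0.053,0],"delta_rot": [0,0,0],"claw": -1},
    {"slide": [0.0,-0.053,0],"delta_rot": [0,0,0],"claw": -1},
    {"slide": [0,0,0],"delta_rot": [0,0,0],"claw": -1}
  ]
}}

```text
time: 7.32
tool_pos: [0.5876, 0.2852, 0.248]
orientation: [[1.0, 0.005, 0.001], [0.005, -1.0, 0.0], [0.001, -0.0, -1.0]]
contact_force: [0.1, -0.6, -0.5]
opening: 0.0854
```

```bash
python3 - <<'E'
from h import *
o=ctrl.get_obs();c=ctrl.read_camera("wrist");cv2.imwrite("pics/w3.png",c["color"])
print(o["tool_pos"],o["time"],o["q"].round(1),o["orientation"].round(3).tolist(),o["opening"])
for t in ("tongs_jaws","tongs_grip","tongs"):
  for b in ctrl.boxes_of("wrist",t): print(t,b,atz(c,b["xy"],.041,o))
E
```

```text
[0.58764963 0.28516448 0.24800774] 7.325 [ 16.   13.7  87.9   0.   78.3 105.7] [[1.0, 0.005, 0.001], [0.005, -1.0, 0.0], [0.001, -0.0, -1.0]] 0.08541421429581822
tongs_jaws {'xy': [338.9, 145.6], 'p': 0.59} [0.62290391 0.26439227 0.041     ]
tongs_grip {'xy': [336.8, 140.9], 'p': 0.64} [0.62844993 0.26702927 0.041     ]
tongs {'xy': [339.3, 143.8], 'p': 0.85} [0.6250406  0.26396248 0.041     ]
```

View pics/w3.png

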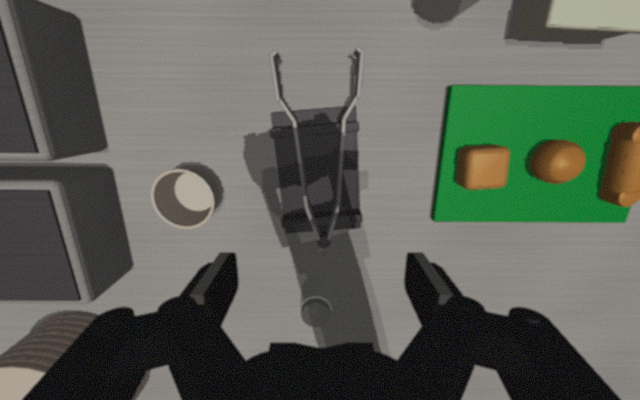

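```bash
python3 - <<'E'
from h import *
o=ctrl.get_obs();c=ctrl.read_camera("wrist")
A=lambda u,v,z:atz(c,(u,v),z,o)
p=A(324,242,.052);a=A(275,56,.056);b=A(358.5,51,.056);m=(a+b)/2
print(p,a,b,m,np.linalg.norm((m-p)[:2]),np.degrees(np.arctan2(m[1]-p[1],m[0]-p[0])))
a=A(298,127,.052);b=A(344,125,.052);print(a,b)
u=(m-p)/np.linalg.norm(m-p);print("grip",p+.09*u)
print("roll",A(557,160,.033),"sq",A(483,167,.033),"fr",A(625,166,.033))
print("board",A(451,87,.015),A(433,220,.015))
im=c["color"][20:270,240:400];cv2.imwrite("pics/w4.png",cv2.resize(cv2.convertScaleAbs(im,alpha=1.6),None,fx=2.4*1,fy=2.4,interpolation=cv2.INTER_CUBIC))
E
```

```text
[0.50104201 0.27773295 0.052     ] [0.71827798 0.32975935 0.056     ] [0.722919   0.24210017 0.056     ] [0.72059849 0.28592976 0.056     ] 0.21970943741635013 2.1380587609225397
[0.64547333 0.30770282 0.052     ] [0.64762215 0.25524558 0.052     ]
grip [0.59096445 0.28109007 0.05363826]
roll [ 0.60396405 -0.01298676  0.033     ] sq [0.59523567 0.07787254 0.033     ] fr [ 0.59628199 -0.10026654  0.033     ]
board [0.69033322 0.12318265 0.015     ] [0.51671088 0.12490787 0.015     ]
```

View pics/w4.png

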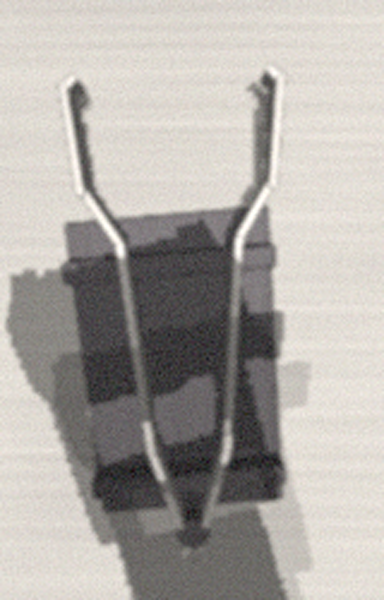

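```bash
python3 - <<'E'
from h import *
o=ctrl.get_obs();c=ctrl.read_camera("wrist")
A=lambda u,v,z:atz(c,(u,v),z,o)
p=A(320.4,243,.052);m=A(312.3,52.7,.056);k1=A(318.75,199,.052);k2=A(315,123,.052)
print(p,k1,k2,m)
for a,b in((p,m),(k1,k2),(p,k2)):print(np.linalg.norm((b-a)[:2]),np.degrees(np.arctan2(b[1]-a[1],b[0]-a[0])))
u=k2-k1;u/=np.linalg.norm(u);print("grip",k1+.04*u)
E
```

```text
[0.49963122 0.28225925 0.052     ] [0.55933608 0.28416205 0.052     ] [0.64992368 0.28807253 0.052     ] [0.72145064 0.29026669 0.056     ]
0.22196390546569722 2.0674183100900536
0.09067196108647142 2.471810169382493
0.15040484430136655 2.2150862019147204
grip [0.59929886 0.28588716 0.052     ]
```

{"api": "play_rows", "payload": {
  "rows": [
    {"slide": [0.003,-0.001,0.03],"delta_rot": [0,0,-0.033],"claw": -1},
    {"slide": [0,0,0.04],"delta_rot": [0,0,0],"claw": -1},
    {"slide": [0,0,0.04],"delta_rot": [0,0,0],"claw": -1},
    {"slide": [0,0,0.04],"delta_rot": [0,0,0],"claw": -1},
    {"slide": [0,0,0.03],"delta_rot": [0,0,0],"claw": -1},
    {"slide": [0,0,0.02],"delta_rot": [0,0,0],"claw": -1},
    {"slide": [0,0,0.01],"delta_rot": [0,0,0],"claw": -1},
    {"slide": [0,0,0],"delta_rot": [0,0,0],"claw": -1}
  ]
}}

```text
time: 8.62
tool_pos: [0.591, 0.2829, 0.0384]
orientation: [[0.999, 0.033, 0.0], [0.033, -0.999, 0.0], [0.0, -0.0, -1.0]]
contact_force: [0.2, 0.8, 0.0]
opening: 0.0855
```

{"api": "play_rows", "payload": {
  "rows": [
    {"slide": [0,-0.003,0.008],"delta_rot": [0,0,0],"claw": -1},
    {"slide": [0,0,0.007],"delta_rot": [0,0,0],"claw": -1},
    {"slide": [0,0,0],"delta_rot": [0,0,0],"claw": -1}
  ]
}}

```text
time: 9.0
tool_pos: [0.5903, 0.286, 0.0227]
orientation: [[0.999, 0.033, -0.001], [0.033, -0.999, -0.0], [-0.001, 0.0, -1.0]]
contact_force: [-1.1, 0.6, -0.3]
opening: 0.0853
```

```bash
python3 - <<'E'
from h import *
o=ctrl.get_obs();c=ctrl.read_camera("wrist");cv2.imwrite("pics/w5.png",c["color"])
print(o["tool_pos"],o["time"],o["contact_force"])
E
```

```text
[0.59026126 0.28603917 0.02265772] 9.0 [-1.0838757   0.62028877 -0.26493842]
```

View pics/w5.png

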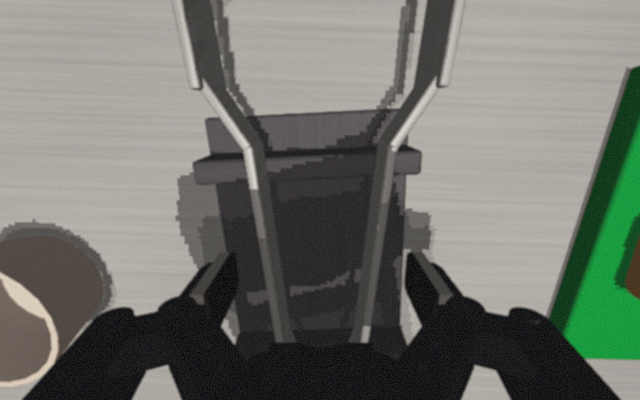

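{"api": "play_rows", "payload": {
  "grip_force": 40,
  "rows": [
    {"slide": [0,0,0],"delta_rot": [0,0,0],"claw": -0.06},
    {"slide": [0,0,0],"delta_rot": [0,0,0],"claw": -0.06},
    {"slide": [0,0,0],"delta_rot": [0,0,0],"claw": -0.06},
    {"slide": [0,0,0],"delta_rot": [0,0,0],"claw": -0.06},
    {"slide": [0,0,0],"delta_rot": [0,0,0],"claw": -0.06}
  ]
}}

```text
time: 9.68
tool_pos: [0.5918, 0.2863, 0.0246]
orientation: [[0.999, 0.033, 0.002], [0.033, -0.999, 0.001], [0.002, -0.001, -1.0]]
contact_force: [-0.5, -0.4, 5.8]
opening: 0.0456
```

{"api": "play_rows", "payload": {
  "rows": [
    {"slide": [0,0,-0.01],"delta_rot": [0,0,0],"claw": -0.06},
    {"slide": [0,0,-0.02],"delta_rot": [0,0,0],"claw": -0.06},
    {"slide": [0,0,-0.03],"delta_rot": [0,0,0],"claw": -0.06},
    {"slide": [0,0,-0.03],"delta_rot": [0,0,0],"claw": -0.06},
    {"slide": [0,0,-0.03],"delta_rot": [0,0,0],"claw": -0.06},
    {"slide": [0,0,-0.03],"delta_rot": [0,0,0],"claw": -0.06},
    {"slide": [0,0,0],"delta_rot": [0,0,0],"claw": -0.06}
  ]
}}

```text
time: 10.55
tool_pos: [0.5925, 0.2866, 0.1774]
orientation: [[0.999, 0.033, 0.007], [0.033, -0.999, 0.002], [0.007, -0.002, -1.0]]
contact_force: [-0.9, 0.3, -0.1]
opening: 0.0454
```

```bash
python3 - <<'E'
from h import *
o=ctrl.get_obs();c=ctrl.read_camera("wrist");cv2.imwrite("pics/w6.png",c["color"])
print(o["tool_pos"],o["time"],o["contact_force"],o["opening"],o["orientation"].round(4).tolist())
for b in ctrl.boxes_of("wrist","roll")+ctrl.boxes_of("scene","roll"): print(b,atz(c,b["xy"],.033,o))
E
```

```text
[0.5925184  0.28664016 0.177383  ] 10.55 [-0.90204755  0.34622993 -0.0699411 ] 0.04544899120863488 [[0.9994, 0.0334, 0.0067], [0.0334, -0.9994, 0.0019], [0.0067, -0.0017, -1.0]]
{'xy': [607.9, 187.2], 'p': 0.88} [ 0.60353694 -0.00725057  0.033     ]
{'xy': [269.2, 135.1], 'p': 0.55} [0.64446899 0.33967727 0.033     ]
{'xy': [309.6, 210.5], 'p': 0.7} [0.56788273 0.29860759 0.033     ]
```

View pics/w6.png

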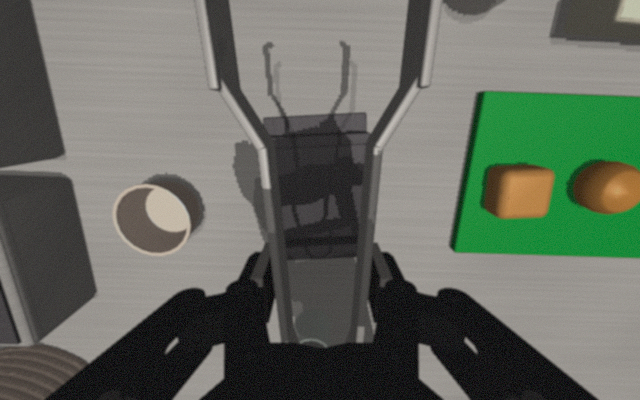

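{"api": "play_rows", "payload": {
  "rows": [
    {"slide": [0,0,0],"delta_rot": [0,-0.006,0.035],"claw": -0.06},
    {"slide": [-0.014,0.042,0],"delta_rot": [0,0,0],"claw": -0.06},
    {"slide": [-0.014,0.042,0],"delta_rot": [0,0,0],"claw": -0.06},
    {"slide": [-0.014,0.042,0],"delta_rot": [0,0,0],"claw": -0.06},
    {"slide": [-0.014,0.042,0],"delta_rot": [0,0,0],"claw": -0.06},
    {"slide": [-0.014,0.042,0],"delta_rot": [0,0,0],"claw": -0.06},
    {"slide": [-0.014,0.042,0],"delta_rot": [0,0,0],"claw": -0.06},
    {"slide": [-0.014,0.042,0],"delta_rot": [0,0,0],"claw": -0.06}
  ]
}}

```text
time: 11.7
tool_pos: [0.4911, -0.0089, 0.173]
orientation: [[1.0, -0.003, -0.008], [-0.003, -1.0, 0.0], [-0.008, -0.0, -1.0]]
contact_force: [0.6, -0.2, -0.7]
opening: 0.0452
```

{"api": "play_rows", "payload": {
  "rows": [
    {"slide": [0,0,0.02],"delta_rot": [0,0,0],"claw": -0.06},
    {"slide": [0,0,0.01],"delta_rot": [0,0,0],"claw": -0.06},
    {"slide": [0,0,0],"delta_rot": [0,0,0],"claw": -0.06}
  ]
}}

```text
time: 12.08
tool_pos: [0.4912, -0.0072, 0.1425]
orientation: [[1.0, -0.002, -0.009], [-0.002, -1.0, 0.001], [-0.009, -0.001, -1.0]]
contact_force: [-0.3, 0.5, -1.5]
opening: 0.045
```

```bash
python3 - <<'E'
from h import *
o=ctrl.get_obs();c=ctrl.read_camera("wrist");cv2.imwrite("pics/w7.png",cv2.resize(c["color"],(800,500)))
print(o["tool_pos"],o["time"],o["contact_force"],o["opening"],o["orientation"].round(4).tolist())
for t in("roll","square_roll","finger_roll"):
  for b in ctrl.boxes_of("wrist",t): print(t,b,atz(c,b["xy"],.034,o))
# tool-frame kink from w5/w6: tongs top at tool z = -(0.052-0.0236)
o2=dict(tool_pos=np.array([.5903,.286,.0227]),orientation=np.array([[.9994,.033,-.001],[.033,-.9994,0],[-.001,0,-1]]))
k=(atz(c,(247,150),.052,o2)+atz(c,(392,148),.052,o2))/2
print("kink tool",o2["orientation"].T@(k-o2["tool_pos"]))
E
```

```text
[ 0.49118637 -0.007237    0.14253344] 12.075 [-0.30202555  0.53477873 -1.51998091] 0.045022764514548355 [[1.0, -0.0015, -0.0091], [-0.0015, -1.0, 0.0007], [-0.0091, -0.0007, -1.0]]
roll {'xy': [325.1, 61.8], 'p': 0.91} [ 0.60278602 -0.01008937  0.034     ]
square_roll {'xy': [189.9, 71.4], 'p': 0.75} [0.59603902 0.09767414 0.034     ]
finger_roll {'xy': [443.0, 82.4], 'p': 0.63} [ 0.58750135 -0.10510467  0.034     ]
finger_roll {'xy': [616.6, 310.7], 'p': 0.62} [ 0.36582274 -0.3150056   0.034     ]
kink tool [ 0.06243674 -0.00114709 -0.0293624 ]
```

View pics/w7.png

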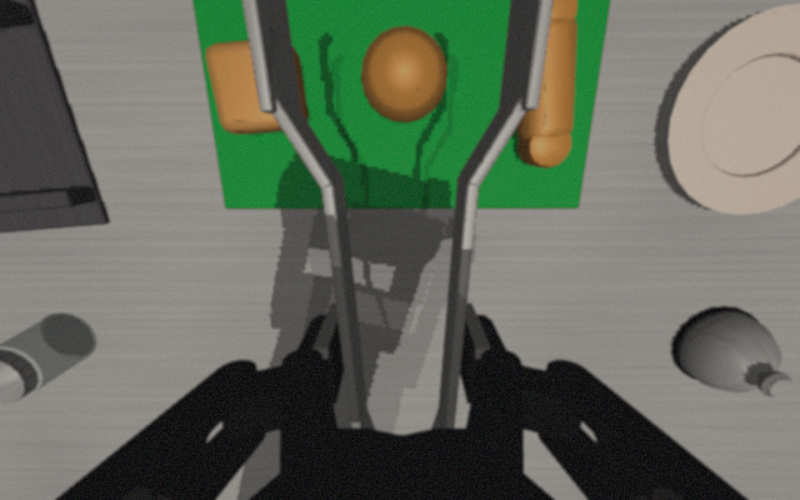

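{"api": "play_rows", "payload": {
  "rows": [
    {"slide": [0.006,0.002,0.01],"delta_rot": [0,0.008,0],"claw": -0.06},
    {"slide": [0,0,0.02],"delta_rot": [0,0,0],"claw": -0.06},
    {"slide": [0,0,0.02],"delta_rot": [0,0,0],"claw": -0.06},
    {"slide": [0,0,0.015],"delta_rot": [0,0,0],"claw": -0.06},
    {"slide": [0,0,0],"delta_rot": [0,0,0],"claw": -0.06},
    {"slide": [0,0,0],"delta_rot": [0,0,0],"claw": -0.06}
  ]
}}

```text
time: 13.02
tool_pos: [0.4987, -0.0099, 0.0794]
orientation: [[1.0, -0.002, 0.003], [-0.002, -1.0, -0.0], [0.003, 0.0, -1.0]]
contact_force: [0.5, -0.3, -2.2]
opening: 0.0453
```

{"api": "play_rows", "payload": {
  "rows": [
    {"slide": [-0.001,-0.001,0.015],"delta_rot": [0,0,0],"claw": -0.06},
    {"slide": [0,0,0.015],"delta_rot": [0,0,0],"claw": -0.06},
    {"slide": [0,0,0.01],"delta_rot": [0,0,0],"claw": -0.06},
    {"slide": [0,0,0.009],"delta_rot": [0,0,0],"claw": -0.06},
    {"slide": [0,0,0],"delta_rot": [0,0,0],"claw": -0.06}
  ]
}}

```text
time: 13.65
tool_pos: [0.4966, -0.0087, 0.029]
orientation: [[1.0, -0.002, 0.0], [-0.002, -1.0, 0.0], [0.0, -0.0, -1.0]]
contact_force: [-0.6, -0.4, -1.5]
opening: 0.0456
```

```bash
python3 - <<'E'
from h import *
o=ctrl.get_obs();c=ctrl.read_camera("wrist");s=ctrl.read_camera("side")
print(o["tool_pos"],o["contact_force"],o["time"])
a=c["color"][:160,160:480];b=s["color"][160:260,260:400]
a=cv2.resize(a,(640,320));b=cv2.resize(b,(400,286),interpolation=cv2.INTER_CUBIC)
im=np.zeros((606,640,3),np.uint8);im[:320]=a;im[320:,:400]=b;cv2.imwrite("pics/w8.png",im[:600])
E
```

```text
[ 0.49658638 -0.00866967  0.02895753] [-0.57805922 -0.41798207 -1.51276584] 13.65
```

View pics/w8.png

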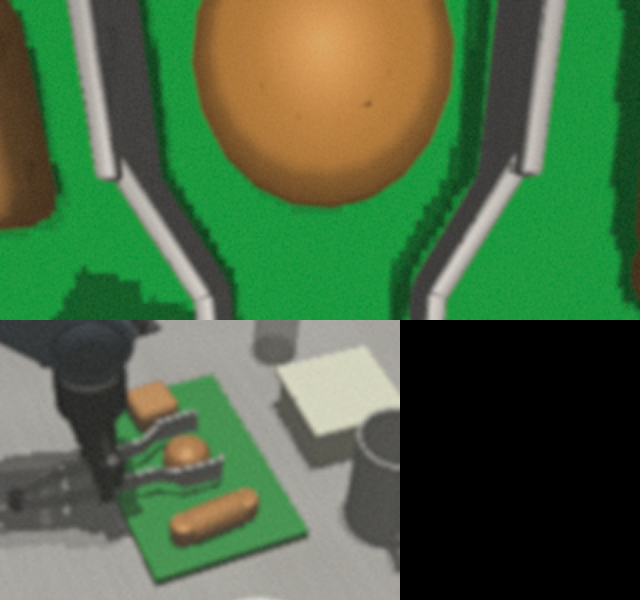

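{"api": "play_rows", "payload": {
  "grip_force": 30,
  "rows": [
    {"slide": [0,0,0.004],"delta_rot": [0,0,0],"claw": -0.06},
    {"slide": [0,0,0.003],"delta_rot": [0,0,0],"claw": -0.06},
    {"slide": [0,0,0],"delta_rot": [0,0,0],"claw": -0.06},
    {"slide": [0,0,0],"delta_rot": [0,0,0],"claw": 0.05},
    {"slide": [0,0,0],"delta_rot": [0,0,0],"claw": 0.15},
    {"slide": [0,0,0],"delta_rot": [0,0,0],"claw": 0.3},
    {"slide": [0,0,0],"delta_rot": [0,0,0],"claw": 0.4},
    {"slide": [0,0,0],"delta_rot": [0,0,0],"claw": 0.4}
  ]
}}

```text
time: 14.75
tool_pos: [0.4973, -0.0088, 0.023]
orientation: [[1.0, -0.002, 0.002], [-0.002, -1.0, -0.0], [0.002, 0.0, -1.0]]
contact_force: [-0.3, -0.1, -0.8]
opening: 0.0344
```

{"api": "play_rows", "payload": {
  "rows": [
    {"slide": [0,0,0],"delta_rot": [0,0,0],"claw": 0.4},
    {"slide": [0,0,0],"delta_rot": [0,0,0],"claw": 0.4}
  ]
}}

```text
time: 15.0
tool_pos: [0.4973, -0.0088, 0.0229]
orientation: [[1.0, -0.002, 0.002], [-0.002, -1.0, -0.0], [0.002, 0.0, -1.0]]
contact_force: [0.2, -0.3, -1.1]
opening: 0.0344
```

Stable on the roll. Lift slowly and check.

{"api": "play_rows", "payload": {
  "rows": [
    {"slide": [0,0,-0.005],"delta_rot": [0,0,0],"claw": 0.4},
    {"slide": [0,0,-0.012],"delta_rot": [0,0,0],"claw": 0.4},
    {"slide": [0,0,-0.02],"delta_rot": [0,0,0],"claw": 0.4},
    {"slide": [0,0,-0.025],"delta_rot": [0,0,0],"claw": 0.4},
    {"slide": [0,0,-0.025],"delta_rot": [0,0,0],"claw": 0.4},
    {"slide": [0,0,-0.025],"delta_rot": [0,0,0],"claw": 0.4},
    {"slide": [0,0,-0.015],"delta_rot": [0,0,0],"claw": 0.4},
    {"slide": [0,0,0],"delta_rot": [0,0,0],"claw": 0.4}
  ]
}}

```text
time: 16.0
tool_pos: [0.4977, -0.009, 0.1513]
orientation: [[1.0, -0.002, 0.005], [-0.002, -1.0, -0.001], [0.005, 0.001, -1.0]]
contact_force: [0.1, -0.0, -2.7]
opening: 0.0342
```

```bash
python3 - <<'E'
from h import *
o=ctrl.get_obs();c=ctrl.read_camera("wrist");s=ctrl.read_camera("side")
print(o["tool_pos"],o["contact_force"],o["time"],o["opening"])
a=c["color"];b=s["color"][130:290,240:420]
a=cv2.resize(a,(480,300));b=cv2.resize(b,(338,300),interpolation=cv2.INTER_CUBIC)
im=np.zeros((600,480,3),np.uint8);im[:300]=a;im[300:,:338]=b;cv2.imwrite("pics/w9.png",im)
for n,q in(("side",s),("scene",ctrl.read_camera("scene")),("wrist",c)):
  for t,z in(("plate",.008),("roll",o["tool_pos"][2]+.013)):
    for b in ctrl.boxes_of(n,t)[:2]: print(n,t,b,atz(q,b["xy"],z,o))
E
```

```text
[ 0.49772157 -0.00896753  0.15125137] [ 0.10718469 -0.04176725 -2.72905456] 16.0 0.03416949835483162
side plate {'xy': [348.5, 275.7], 'p': 0.75} [ 0.57679332 -0.25707676  0.008     ]
side roll {'xy': [327.8, 176.3], 'p': 0.7} [ 0.61483882 -0.00491624  0.16425137]
scene plate {'xy': [257.2, 160.7], 'p': 0.62} [ 0.58159343 -0.26856973  0.008     ]
scene roll {'xy': [307.5, 176.4], 'p': 0.78} [ 0.60794294 -0.01650743  0.16425137]
wrist plate {'xy': [590.4, 104.1], 'p': 0.89} [ 0.57925031 -0.26263953  0.008     ]
wrist roll {'xy': [317.2, 45.8], 'p': 0.82} [ 0.59925289 -0.00707823  0.16425137]
```

View pics/w9.png

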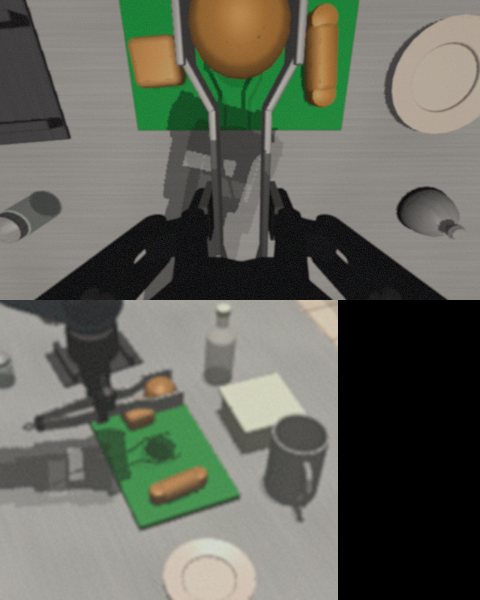

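{"api": "play_rows", "payload": {
  "rows": [
    {"slide": [-0.001,0.013,0],"delta_rot": [0,0,0],"claw": 0.4},
    {"slide": [-0.003,0.03,0],"delta_rot": [0,0,0],"claw": 0.4},
    {"slide": [-0.004,0.04,0],"delta_rot": [0,0,0],"claw": 0.4},
    {"slide": [-0.004,0.04,0],"delta_rot": [0,0,0],"claw": 0.4},
    {"slide": [-0.004,0.04,0],"delta_rot": [0,0,0],"claw": 0.4},
    {"slide": [-0.004,0.04,0],"delta_rot": [0,0,0],"claw": 0.4},
    {"slide": [-0.003,0.03,0],"delta_rot": [0,0,0],"claw": 0.4},
    {"slide": [-0.002,0.02,0],"delta_rot": [0,0,0],"claw": 0.4}
  ]
}}

```text
time: 17.45
tool_pos: [0.471, -0.2637, 0.1499]
orientation: [[1.0, -0.003, 0.002], [-0.003, -1.0, -0.0], [0.002, 0.0, -1.0]]
contact_force: [-0.5, 0.3, -1.5]
opening: 0.0345
```

{"api": "play_rows", "payload": {
  "rows": [
    {"slide": [0,0,0],"delta_rot": [0,0,0],"claw": 0.4},
    {"slide": [0,0,0],"delta_rot": [0,0,0],"claw": 0.4},
    {"slide": [0,0,0],"delta_rot": [0,0,0],"claw": 0.4},
    {"slide": [0,0,0],"delta_rot": [0,0,0],"claw": 0.4}
  ]
}}

```text
time: 17.95
tool_pos: [0.4717, -0.261, 0.1498]
orientation: [[1.0, -0.001, 0.002], [-0.001, -1.0, 0.0], [0.002, -0.0, -1.0]]
contact_force: [0.7, 0.2, -2.2]
opening: 0.0341
```

```bash
python3 - <<'E'
from h import *
o=ctrl.get_obs();c=ctrl.read_camera("wrist")
print(o["tool_pos"],o["contact_force"],o["time"],o["opening"],o["joint_vel"].round(2))
for n,q in(("side",ctrl.read_camera("side")),("scene",ctrl.read_camera("scene")),("wrist",c)):
  for t,z in(("plate",.008),("roll",o["tool_pos"][2]+.013)):
    for b in ctrl.boxes_of(n,t)[:2]: print(n,t,b,atz(q,b["xy"],z,o))
E
```

```text
[ 0.47166686 -0.26104825  0.1498302 ] [ 0.70543963  0.15025764 -2.1909991 ] 17.95 0.03411606768492386 [-0.12  0.09 -0.12 -0.02  0.03 -0.1 ]
side plate {'xy': [349.8, 277.5], 'p': 0.85} [ 0.57774538 -0.26387086  0.008     ]
side plate {'xy': [328.6, 253.6], 'p': 0.42} [ 0.55353724 -0.16487921  0.008     ]
side roll {'xy': [354.2, 240.6], 'p': 0.78} [ 0.5854401  -0.25527758  0.1628302 ]
scene plate {'xy': [256.1, 159.3], 'p': 0.84} [ 0.58025599 -0.27531286  0.008     ]
scene roll {'xy': [247.9, 124.9], 'p': 0.52} [ 0.59429304 -0.26680757  0.1628302 ]
wrist plate {'xy': [329.6, 117.0], 'p': 0.71} [ 0.54167614 -0.26876168  0.008     ]
wrist roll {'xy': [319.1, 43.9], 'p': 0.84} [ 0.5738656  -0.25982848  0.1628302 ]
```

```bash
python3 -c "
from rig import ctrl
print(ctrl.close_job())"
```

```text
the job is handed in; nothing more can be done
None
```

I rang the bell, took the tongs from their rest, lifted the round roll with them, and handed the job in at about 18 s, still holding the roll over the plate. `close_job()` reported no verdict.

- **Bell:** the plunger was pressed to its stop; at the bottom the tip was 56 mm above the table with 20 N pushing back.
- **Roll in the tongs:** the finger opening held steady at 34 mm. That is slightly tighter than the 36 mm given for the tongs closed on the round roll. A picture after the lift showed the roll between the jaws.
- **Position over the plate:** I put the roll at about (0.58, -0.26), roughly 16 cm above the table. The plate is at about (0.58, -0.263), and its earlier readings agree, so it had not noticeably moved.
- **Disagreements:** the last camera readings of the roll differ by up to 20 mm, inside the 45 mm limit. The wrist camera's last plate reading was about 4 cm off the others. I discounted it, since the tongs and roll were partly blocking its view. I had used all 12 pictures, so this final position was checked by numbers only.

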